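# Clear the broken cork and snap the cap on the pepper grinder

### The arm

A 7-joint arm with a two-finger parallel gripper is mounted at the origin on the work surface. World frame = base frame: x ahead of the robot, y to its left, z up, the work surface at z = 0. Lengths are in m, angles in rad, forces in N, time in s.
With the tool pointing down it reaches from about 0.425 to 0.875 m from the base axis. Payload 9.9 kg.
Tool frame: the origin (TCP) lies on the centre line of the jaws, within the pads' length; the fingertips stand 19 mm ahead of it and the grasp point (between the pads) is the TCP; x points along the fingers, y is the direction in which the jaws open and shut, and the axes are right-handed (so a half turn about x gives the same grasp; the last joint's range is limited). The gripper opens to 85 mm and grips with 20 to 120 N. Pads are 22 mm wide; open, the fingers measure 114 mm over their backs; the gripper's body (76 mm by 85 mm) begins 54 mm behind the grasp point. The pads swing forward as they close: fully open they stand 13 mm farther back than shut.
Start: joints at [-1.381, 0.576, 0.025, 1.437, -0.015, 1.129, -0.057], TCP at [0.183, 0.65, 0.25] pointing down, gripper open.
Joint ranges: [-2.76, 2.76], [-0.34, 2.15], [-1.52, 1.57], [0.19, 2.46], [-1.09, 4.23], [0.17, 1.99], [-2.82, 2.82]. Speed limits (rad/s): [2.22, 2.22, 3.01, 3.01, 3.14, 3.14, 3.14].

### API

Orientations are given as [roll, pitch, yaw] about the fixed x, y, z axes, in that order (R = Rz(yaw) Ry(pitch) Rx(roll)).
In Python, from workcell import manip, grab_frame, sign_off gives the robot as it stands.
- The arm moves only by the tool servo_tool, never from a script. Its argument "targets" is a list of rows, each a list of 7 numbers: the shift along the tool's x, y, z in cm, then the turn, a rotation vector about the tool's x, y, z in degrees, then the closure, from -1 (fully open) to 1 (shut), so that 0 is half open. In form: [[dx, dy, dz, ax, ay, az, claw], ...]. A call has 1 to 12 rows; each row shifts and turns the commanded pose from where the row before left it, along the tool's axes as they then stand; what a row does not reach is not made up. A row lasts 1/8 s, in which the tool goes at most 62.5 mm and 10.7 degrees, less where a joint would pass 70% of its speed; a pose out of reach is approached as far as the arm can. A call is refused whole if a number of a shift passes 6.25 or a number of a turn 10.7, either way. A call with a gripper value outside its range is refused whole. The fingers move at their own pace and stop on an object; the grip force is fixed at half the most. Time passes only in rows, so rows that do not move let the fingers close. It gives the time, the measured TCP pose, the force and the opening at its end, in the units of the state.
- manip.get_state(): the state, without advancing time (a new reading comes with each control period).
- grab_frame(name): name is "side" or "top"; returns a dict with "pixels" (420x560x3 uint8, blue, green, red), "camera_matrix" (3x3 intrinsics, pixels), "pose" (4x4, takes a point from camera to world coordinates). Camera axes: x right, y up, looking along -z (the intrinsics and any distortion apply to the point x, -y, -z); pixel columns grow to the right and rows downward; lengths in m; the calibration is good to about 2 mm. A picture is of the moment at which its call begins. There is no depth.
- sign_off(): hands the job in, once; it reports no verdict.
The state is a dict: "time_s": time; "joints": joint angles; "joint_velocities": joint speeds; "joint_torque": joint torques, N m; "position": TCP position; "tcp_rot": TCP orientation; "force": force on the tool from outside, world axes, zero at the start; "wrist_torque": the same for the moment, N m; "grip_width": finger opening in m.
Only numpy, scipy, OpenCV 4.12 (cv2) and the standard library are available. Lean on these libraries where they do the work, as an engineer would, in place of code of your own. Each camera call takes 0.05 s, during which the arm holds its last target. There are 200 camera calls.

### The job

The pepper grinder has been refilled: first put both chunks of its broken cork into the white dish, then fit the red cap on the grinder's stud and press it straight down until it clicks, and keep pressing after the click so that the sprung white collar under the cap stays pushed fully down. Finish while your gripper is still on the cap and pressing it home; do not let go. Leave the shakers, funnel and spice jar standing where they are, and the dish standing level.

Things in the scene. Friction and masses are not known exactly. Their poses are not given: they have to be found in the camera images.
- cap: loose red plastic snap cap, an upright cylinder 38 mm high, 30 g, standing mouth down on the planks; origin at the centre of its underside (the mouth), z up. Outer diameter 42 mm over the top 15 mm (solid crown, the place to grip), 39 to 40 mm below that. Hollow from below: 20 mm bore through a lip 3 mm thick at the mouth, then a 30 mm wide cavity up to 23 mm above the mouth.
- grinder: red plastic pepper grinder, fixed upright to the ledge by a 72 mm aluminium foot ring; 100 mm high to its flat top, 50 mm wide at the top, up to 60 mm at the foot; origin at the centre of its underside, z up
- neck (a point): centre of the grinder's flat top, on the stud's axis, 100 mm above the planks. The cap meets the sprung white collar when its mouth is 9 mm above this point, and is fully home with its mouth 3.5 mm above it.
- stud (a point): tip of the snap stud, 26 mm above the grinder's flat top: an aluminium post 16 mm thick, rounded to 8 mm at the tip, with four sprung petals bulging to 24 mm diameter, widest 10 mm below the tip. Pressing the cap's lip over them takes about 7 to 12 N, from 4 mm below the tip on; the force drops suddenly (click) when the mouth is about 10 to 14 mm below the tip.
- seal (a joint): distance in m by which the sprung white collar (38 mm diameter, around the foot of the stud, top 9 mm above the grinder's flat top when free) is pushed down: 0 free, 0.0055 fully down on its hard stop. Its spring pushes back with 1.5 N at first touch and 7 N when fully down; let go, it lifts the clicked cap by about 4 mm, so it stays down only while the cap is pressed.
- cork_a: chunk of broken cork, half-round, 32 x 25 x 24 mm (x, y, z), 12 g; origin at the centre of its flat underside, z up, long axis x; sides parallel up to 12 mm height, 25 mm apart in y
- cork_b: chunk of broken cork, roughly a block 28 x 27 mm (x, y) and 17 mm high with a smaller lump on top to 25 mm; 12 g; origin at the centre of its underside, z up
- dish: loose round white melamine dish, 120 mm wide at the rim, 35 mm high, 92 mm wide at the foot, wall 3 mm, floor 4 mm thick, 200 g; origin at the centre of its underside, z up
- shaker_a: amber glass shaker with steel top, 42 mm diameter, 80 mm high, bystander; origin at the centre of its underside
- shaker_b: a second amber glass shaker like the first, bystander; origin at the centre of its underside
- funnel: aluminium funnel standing mouth down, 80 mm wide at the bottom, 85 mm high, bystander; origin at the centre of its underside
- spice_jar: spice jar, 52 mm diameter, 75 mm high, bystander; origin at the centre of its underside
- scoop_clip: spring clip fixed to the ledge's near edge holding a flat steel scoop that lies along y from about 55 mm on the +y side to 145 mm on the -y side, 48 mm high; origin at the underside of the clip, on the planks
- ledge: fixed plank ledge, 360 mm deep (x), 1060 mm long (y), 20 mm thick; origin at the centre of its underside, so its top, on which everything stands, is 20 mm above the work surface
Mind the look-alikes: they are no part of the job. There is more than one size of the cap; the job needs the middle-sized.

How it is judged:
On the way, in this order (a step that is already met when the one before it is completed fails the run):
1. both cork chunks lie in the dish (horizontal distance between each of cork_a, cork_b and dish below 0.05 m and z of cork_a in the frame of dish between 0 and 0.034 m and z of cork_b in the frame of dish between 0 and 0.034 m), for 0.2 s.
2. the cap has clicked over the stud (z of cap in the frame of neck below 0.0095 m and horizontal distance between cap and neck below 0.004 m and angle between cap's own z axis and vertical below 0.12 rad), for 0.1 s.
At the end, for the whole second after the job is handed in: Both corks at rest in the level dish (within 50 mm of its axis, under 34 mm up, tilt under 0.15 rad); cap on the stud within 4 mm and 0.12 rad, mouth under 6 mm above the grinder top; collar held down over 4 of its 5.5 mm; fingers pushing on the cap with over 2 N (all of step 1 and angle between dish's own z axis and vertical below 0.15 rad and z of cap in the frame of neck below 0.006 m and horizontal distance between cap and neck below 0.004 m and angle between cap's own z axis and vertical below 0.12 rad and value of joint seal above 0.004 m and contact force between the fingers and cap above 2 N and linear speed of each of cork_a, cork_b below 0.03 m/s); the arm keeps its last pose, push and grip.
It fails at once if the shaker a is pushed away or knocked over (moved over 30 mm or tilted over 0.4 rad) (distance of shaker_a from where it was at the start of the episode above 0.03 m or angle between shaker_a's own z axis and vertical above 0.4 rad).
It fails at once if the shaker b is pushed away or knocked over (moved over 30 mm or tilted over 0.4 rad) (distance of shaker_b from where it was at the start of the episode above 0.03 m or angle between shaker_b's own z axis and vertical above 0.4 rad).
It fails at once if the funnel is pushed away or knocked over (moved over 30 mm or tilted over 0.4 rad) (distance of funnel from where it was at the start of the episode above 0.03 m or angle between funnel's own z axis and vertical above 0.4 rad).
It fails at once if the spice jar is pushed away or knocked over (moved over 30 mm or tilted over 0.4 rad) (distance of spice_jar from where it was at the start of the episode above 0.03 m or angle between spice_jar's own z axis and vertical above 0.4 rad).
It also fails if it takes over 58 s, if anything falls off the work surface, if the arm or the gripper's body presses on something with over 40 N, if the wrist force passes 120 N, or if a joint passes its speed limit or range.

## Working session

There is one attempt and no reset: what is moved stays moved. The work goes in short steps, Python scripts to look and compute and a tool call to move; the robot and the scene stay as the last step left them, time stands still between calls to the robot, and variables do not carry over. Pictures are saved under pics/ and viewed, about 8 in all and at most 12, crops included, and the job is handed in when it is done.

Besides the shell and the picture viewer there is one more tool, called after "Call:" by a JSON object that holds its "fn" and its "kwargs". servo_tool: Moves the arm, as the interface text tells. Its arguments: {"type":"object","properties":{"targets":{"type":"array","items":{"type":"array","items":{"type":"number"}}}},"required":["targets"]}

```bash
mkdir -p pics; cat > h.py <<'E'
import numpy as np, cv2
from workcell import manip, grab_frame, sign_off
def snap(n,f):
    g=grab_frame(n); cv2.imwrite('pics/'+f,g['pixels']); np.savez('pics/'+f+'.npz',K=g['camera_matrix'],P=g['pose'],im=g['pixels']); return g
def load(f): 
    d=np.load('pics/'+f+'.npz'); return dict(camera_matrix=d['K'],pose=d['P'],pixels=d['im'])
def ray(g,u,v):
    d=np.linalg.inv(g['camera_matrix'])@[u,v,1]; d=np.array([d[0],-d[1],-d[2]])
    return g['pose'][:3,3], g['pose'][:3,:3]@d
def onz(g,u,v,z):
    o,d=ray(g,u,v); return (o+d*(z-o[2])/d[2])
def proj(g,p):
    c=g['pose'][:3,:3].T@(np.array(p)-g['pose'][:3,3]); q=g['camera_matrix']@[c[0],-c[1],-c[2]]; return q[:2]/q[2]
E
python3 - <<'E'
from h import *
for n in('top','side'):
    g=snap(n,n+'0.png'); print(n,g['camera_matrix'].tolist(),g['pose'].round(3).tolist(),list(g))
s=manip.get_state(); print(s)
E
```

```text
top [[516.3670940490177, 0.0, 279.50448502606366], [0.0, 516.3670940490177, 209.87193333733987], [0.0, 0.0, 1.0]] [[-0.026, 0.978, -0.208, 0.253], [-1.0, -0.025, 0.007, -0.012], [0.002, 0.209, 0.978, 1.291], [0.0, 0.0, 0.0, 1.0]] ['pixels', 'camera_matrix', 'pose']
side [[437.7770126925463, 0.0, 278.468184868129], [0.0, 437.7770126925463, 210.53876940081574], [0.0, 0.0, 1.0]] [[0.977, 0.135, -0.167, 0.315], [-0.215, 0.597, -0.773, -0.945], [-0.005, 0.791, 0.612, 0.865], [0.0, 0.0, 0.0, 1.0]] ['pixels', 'camera_matrix', 'pose']
{'time_s': 0.1, 'joints': array([-1.38081038,  0.57646543,  0.02483441,  1.43784091, -0.01504999,
        1.12898194, -0.0565208 ]), 'joint_velocities': array([-0.00029419, -0.00242653,  0.00038531, -0.00026689,  0.00044641,
       -0.00109167, -0.00096913]), 'joint_torque': array([ 5.92444703e-03, -7.67305255e+01,  2.25773178e+00, -2.86606425e+01,
        1.58588908e-02,  8.48628057e-03,  4.75765194e-05]), 'position': array([0.18237212, 0.6495    , 0.24951089]), 'tcp_rot': array([-1.55372885,  1.56928396, -1.82751387]), 'force': array([ 0.38254157, -0.09159379,  0.25031893]), 'wrist_torque': array([ 0.0365944 , -0.0197809 , -0.05421121]), 'grip_width': 0.08546442037867807}
```

View pics/top0.png

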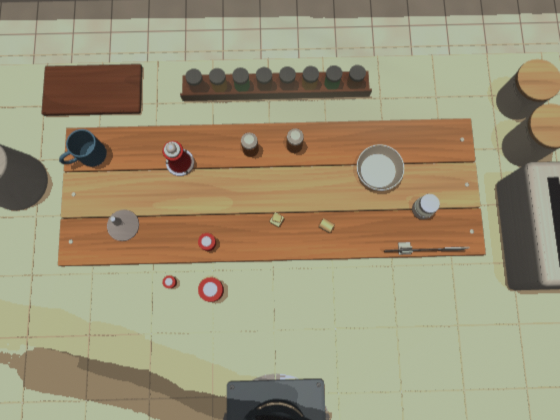

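View pics/side0.png

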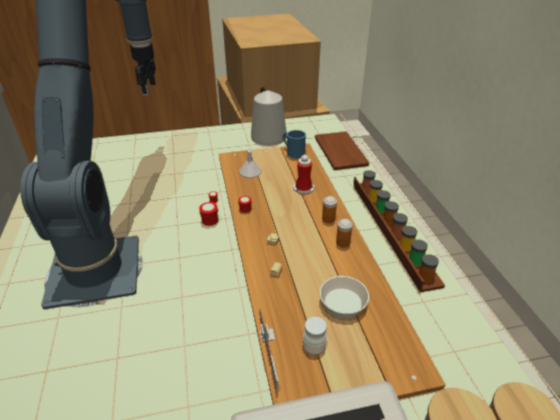

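The top view shows the middle cap on the planks at (207,242), the grinder at (173,150), the corks at (277,219) and (327,226), and the dish at (380,168). The other caps, at (170,282) and (211,289), are on the work surface. The bystanders are the shakers, the funnel and the jar.

```bash
python3 - <<'E'
from h import *
from scipy.spatial.transform import Rotation as R
s=manip.get_state(); r=s['tcp_rot']; print(R.from_euler('xyz',r).as_matrix().round(3).tolist())
t=load('top0.png'); im=t['pixels']; sd=load('side0.png')
hsv=cv2.cvtColor(im,cv2.COLOR_BGR2HSV)
red=(((hsv[...,0]<6)|(hsv[...,0]>172))&(hsv[...,1]>190)&(hsv[...,2]>90)).astype(np.uint8)
n,l,st,c=cv2.connectedComponentsWithStats(red)
for i in range(1,n):
    if st[i,4]>25: print('red',st[i],c[i].round(1))
for n_,(u,v,z) in dict(captop=(207,241.5,.058),neck=(173,150,.13),dishrim=(380.5,168,.055),ca=(327,226,.035),cb=(277,219,.035),shA=(249,140,.1),shB=(295,136,.1),fun=(123,226,.02),jar=(428,204,.095),clip=(405,248,.06)).items(): print(n_,onz(t,u,v,z).round(3))
# crops
a=cv2.resize(im[200:262,190:350],None,fx=5,fy=5,interpolation=cv2.INTER_CUBIC)
b=cv2.resize(sd['pixels'][225:285,255:295],None,fx=5,fy=5,interpolation=cv2.INTER_CUBIC)
d=cv2.resize(im[125:180,150:210],None,fx=5,fy=5,interpolation=cv2.INTER_CUBIC)
e=cv2.resize(sd['pixels'][150:215,235:320],None,fx=5,fy=4,interpolation=cv2.INTER_CUBIC)[:290,:]
o=np.zeros((600,800,3),np.uint8); o[:310,:800]=a
o[310:600,:200]=b[:290]; o[310:310+275,200:500]=d; o[310:310+260,500:800]=e[:260,:300]
cv2.imwrite('pics/crop1.png',o)
E
```

```text
[[-0.0, 0.27, 0.963], [-0.001, 0.963, -0.27], [-1.0, -0.002, 0.0]]
captop [0.443 0.155 0.058]
neck [0.651 0.226 0.13 ]
dishrim [ 0.617 -0.276  0.055]
ca [ 0.477 -0.138  0.035]
cb [ 0.498 -0.015  0.035]
shA [0.683 0.048 0.1  ]
shB [ 0.69  -0.064  0.1  ]
fun [0.493 0.37  0.02 ]
jar [ 0.514 -0.374  0.095]
clip [ 0.415 -0.32   0.06 ]
```

View pics/crop1.png

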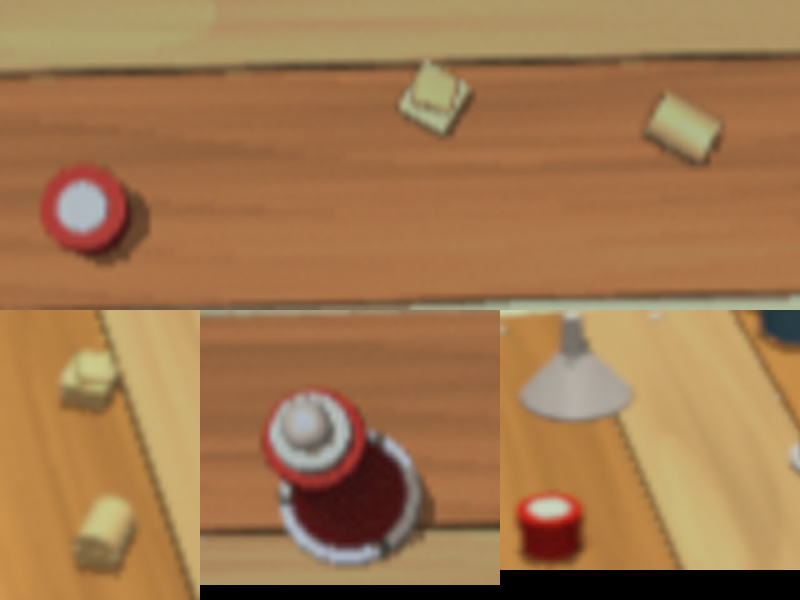

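```bash
cat >> h.py <<'E'
from scipy.spatial.transform import Rotation as R
def plan(x,y,z,th,n):
    s=manip.get_state(); M=R.from_euler('xyz',s['tcp_rot']).as_matrix(); t0=np.degrees(np.arctan2(M[1,1],M[0,1]))
    d=(np.array([x,y,z])-s['position'])*100; dt=(th-t0+180)%360-180
    print('pos',s['position'].round(4),'th',round(t0,1),'tilt',M[:,0].round(3),'F',s['force'].round(1),'w',round(s['grip_width'],4),'t',round(s['time_s'],2))
    for i in range(n):
        a=np.radians(t0+dt*i/n); v=d/n
        print([round(k,2) for k in (-v[2], v[0]*np.cos(a)+v[1]*np.sin(a), v[0]*np.sin(a)-v[1]*np.cos(a), -dt/n)])
E
python3 - <<'E'
from h import *
t=load('top0.png')
A=onz(t,326.6-.4,225.6-.4,.032);B=onz(t,277-.4,219.6-.4,.032);print(A,B)
plan(B[0],B[1],.12,-33,12)
# ellipse fits: cap outline, grinder top, white collar, dish rim in both views
for f in('top0.png','side0.png'):
    g=load(f);h=cv2.cvtColor(g['pixels'],cv2.COLOR_BGR2HSV)
    m=(((h[...,0]<5)|(h[...,0]>174))&(h[...,1]>150)&(h[...,2]>60)).astype(np.uint8)
    n,l,st,c=cv2.connectedComponentsWithStats(m)
    for i in range(1,n):
        if st[i,4]>60: print(f,st[i],c[i].round(1))
E
```

```text
[ 0.48003132 -0.1363645   0.032     ] [ 0.49826538 -0.01383721  0.032     ]
pos [0.1824 0.6495 0.2495] th 74.3 tilt [-0.    -0.001 -1.   ] F [ 0.4 -0.1  0.3] w 0.0855 t 0.1
[np.float64(1.08), np.float64(-4.61), np.float64(4.03), np.float64(8.94)]
[np.float64(1.08), np.float64(-3.93), np.float64(4.7), np.float64(8.94)]
[np.float64(1.08), np.float64(-3.15), np.float64(5.25), np.float64(8.94)]
[np.float64(1.08), np.float64(-2.3), np.float64(5.68), np.float64(8.94)]
[np.float64(1.08), np.float64(-1.39), np.float64(5.96), np.float64(8.94)]
[np.float64(1.08), np.float64(-0.44), np.float64(6.11), np.float64(8.94)]
[np.float64(1.08), np.float64(0.51), np.float64(6.1), np.float64(8.94)]
[np.float64(1.08), np.float64(1.46), np.float64(5.95), np.float64(8.94)]
[np.float64(1.08), np.float64(2.36), np.float64(5.65), np.float64(8.94)]
[np.float64(1.08), np.float64(3.21), np.float64(5.21), np.float64(8.94)]
[np.float64(1.08), np.float64(3.98), np.float64(4.65), np.float64(8.94)]
[np.float64(1.08), np.float64(4.66), np.float64(3.97), np.float64(8.94)]
top0.png [163 142  28  30 283] [179.2 161.5]
top0.png [198 233  18  18 129] [207.1 242.2]
top0.png [199 278  24  23 237] [211.1 289.5]
side0.png [296 162  16  28 311] [303.7 177.3]
side0.png [200 194  17  31 290] [209.5 212.6]
side0.png [239 198  12  14 107] [244.6 205.4]
```

Call:
{"fn": "servo_tool", "kwargs": {"targets": [[1.1,-4.6,4.0,8.9,0,0,-1],[1.1,-3.9,4.7,8.9,0,0,-1],[1.1,-3.2,5.2,8.9,0,0,-1],[1.1,-2.3,5.7,8.9,0,0,-1],[1.1,-1.4,6,8.9,0,0,-1],[1.1,-0.4,6.1,8.9,0,0,-1],[1.1,0.5,6.1,8.9,0,0,-1],[1.1,1.5,5.9,8.9,0,0,-1],[1.1,2.4,5.6,8.9,0,0,-1],[1.1,3.2,5.2,8.9,0,0,-1],[1.1,4,4.6,8.9,0,0,-1],[1.1,4.7,4,8.9,0,0,-1]]}}

```text
time_s: 1.6
position: [0.5025, -0.0124, 0.1179]
tcp_rot: [-2.642, 1.571, 1.499]
force: [1.4, 1.0, -0.3]
grip_width: 0.0851
```

```bash
python3 - <<'E'
from h import *
plan(.498,-.014,.041,-33,4)
E
```

```text
pos [ 0.5025 -0.0124  0.1179] th -32.7 tilt [ 0.  0. -1.] F [ 1.4  1.  -0.3] w 0.0851 t 1.6
[np.float64(1.92), np.float64(-0.07), np.float64(0.1), np.float64(0.06)]
[np.float64(1.92), np.float64(-0.07), np.float64(0.1), np.float64(0.06)]
[np.float64(1.92), np.float64(-0.07), np.float64(0.1), np.float64(0.06)]
[np.float64(1.92), np.float64(-0.07), np.float64(0.1), np.float64(0.06)]
```

Call:
{"fn": "servo_tool", "kwargs": {"targets": [[1.9,-0.1,0.1,0,0,0,-1],[1.9,-0.1,0.1,0,0,0,-1],[1.9,0,0.1,0,0,0,-1],[1.8,0,0.1,0,0,0,-1],[0,0,0,0,0,0,1],[0,0,0,0,0,0,1],[0,0,0,0,0,0,1],[0,0,0,0,0,0,1],[0,0,0,0,0,0,1],[0,0,0,0,0,0,1]]}}

```text
time_s: 2.85
position: [0.4984, -0.0129, 0.0443]
tcp_rot: [2.369, 1.569, 0.231]
force: [-1.9, 0.7, 6.6]
grip_width: 0.0263
```

Call:
{"fn": "servo_tool", "kwargs": {"targets": [[-3,0,0,0,0,0,1],[-5,0,0,0,0,0,1]]}}

```text
time_s: 3.1
position: [0.4973, -0.013, 0.1238]
tcp_rot: [-0.898, 1.568, -3.035]
force: [2.0, 0.3, -0.5]
grip_width: 0.0264
```

```bash
python3 - <<'E'
from h import *
plan(.628,-.259,.12,-33,5)
t=load('top0.png');im=t['pixels']
h=cv2.cvtColor(im,cv2.COLOR_BGR2HSV)
# dish: low-saturation blob near (380,168)
m=((h[...,1]<70)&(h[...,2]>90)).astype(np.uint8); m[:135]=0;m[205:]=0;m[:,:345]=0;m[:,415:]=0
c=max(cv2.findContours(m,0,1)[0],key=cv2.contourArea); print(cv2.fitEllipse(cv2.convexHull(c)))
e=cv2.fitEllipse(cv2.convexHull(c))[0]; print(onz(t,*e,.053))
E
```

```text
pos [ 0.4973 -0.013   0.1238] th -32.5 tilt [-0.002 -0.    -1.   ] F [ 2.   0.3 -0.5] w 0.0264 t 3.1
[np.float64(0.08), np.float64(4.85), np.float64(2.75), np.float64(0.1)]
[np.float64(0.08), np.float64(4.85), np.float64(2.74), np.float64(0.1)]
[np.float64(0.08), np.float64(4.86), np.float64(2.73), np.float64(0.1)]
[np.float64(0.08), np.float64(4.86), np.float64(2.72), np.float64(0.1)]
[np.float64(0.08), np.float64(4.87), np.float64(2.71), np.float64(0.1)]
((379.9573669433594, 167.29234313964844), (46.104915618896484, 48.22138214111328), 113.21920013427734)
[ 0.61967701 -0.27503529  0.053     ]
```

Call:
{"fn": "servo_tool", "kwargs": {"targets": [[0,4.9,2.7,0,0,0,1],[0,4.9,2.7,0,0,0,1],[0,4.9,2.7,0,0,0,1],[0,4.9,2.7,0,0,0,1],[0,4.9,2.7,0,0,0,1],[0,0,0,0,0,0,1],[3,0,0,0,0,0,1],[2.8,0,0,0,0,0,1],[0,0,0,0,0,0,1],[0,0,0,0,0,0,0.1],[0,0,0,0,0,0,0.1],[0,0,0,0,0,0,0.1]]}}

```text
time_s: 4.6
position: [0.6326, -0.2587, 0.0664]
tcp_rot: [1.802, 1.569, -0.335]
force: [0.7, -0.0, 0.9]
grip_width: 0.0385
```

Call:
{"fn": "servo_tool", "kwargs": {"targets": [[0,0,0,0,0,0,0.1],[-4,0,0,0,0,0,0.1],[-3,0,0,0,0,0,0.1]]}}

```text
time_s: 4.97
position: [0.6322, -0.2588, 0.1367]
tcp_rot: [1.27, 1.57, -0.868]
force: [-0.1, -0.3, -0.1]
grip_width: 0.0384
```

```bash
python3 - <<'E'
from h import *
plan(.480,-.136,.12,-34,4)
t=snap('top','top1.png'); im=t['pixels']
s=snap('side','side1.png')['pixels']
cv2.imwrite('pics/v1.png',np.hstack([cv2.resize(im[130:240,300:420],(400,367)),cv2.resize(s[240:350,250:370],(400,367))]))
E
```

```text
pos [ 0.6322 -0.2588  0.1367] th -32.5 tilt [ 0. -0. -1.] F [-0.1 -0.3 -0.1] w 0.0384 t 4.97
[np.float64(0.42), np.float64(-4.86), np.float64(-0.54), np.float64(0.37)]
[np.float64(0.42), np.float64(-4.86), np.float64(-0.51), np.float64(0.37)]
[np.float64(0.42), np.float64(-4.87), np.float64(-0.48), np.float64(0.37)]
[np.float64(0.42), np.float64(-4.87), np.float64(-0.45), np.float64(0.37)]
```

View pics/v1.png

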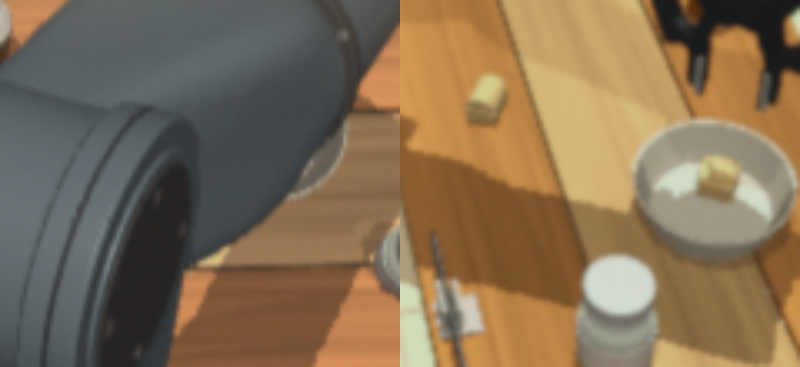

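The side crop shows cork b upright inside the dish at side pixel (345,293). Cork a has not moved.

Call:
{"fn": "servo_tool", "kwargs": {"targets": [[0.4,-4.9,-0.5,0.4,0,0,-1],[0.4,-4.9,-0.5,0.4,0,0,-1],[0.4,-4.9,-0.5,0.4,0,0,-1],[0.4,-4.9,-0.4,0.4,0,0,-1],[0,0,0,0,0,0,-1],[0,0,0,0,0,0,-1]]}}

```text
time_s: 5.82
position: [0.4791, -0.1359, 0.1195]
tcp_rot: [1.749, 1.57, -0.416]
force: [0.3, -0.2, 0.4]
grip_width: 0.0857
```

```bash
python3 - <<'E'
from h import *
plan(.480,-.136,.043,-34,4)
print(onz(load('side1.png'),345.4,293,.037))
E
```

```text
pos [ 0.4791 -0.1359  0.1195] th -34.1 tilt [ 0.001 -0.    -1.   ] F [ 0.3 -0.2  0.4] w 0.0857 t 5.83
[np.float64(1.91), np.float64(0.02), np.float64(-0.01), np.float64(-0.02)]
[np.float64(1.91), np.float64(0.02), np.float64(-0.01), np.float64(-0.02)]
[np.float64(1.91), np.float64(0.02), np.float64(-0.01), np.float64(-0.02)]
[np.float64(1.91), np.float64(0.02), np.float64(-0.01), np.float64(-0.02)]
[ 0.63208332 -0.26201071  0.037     ]
```

Call:
{"fn": "servo_tool", "kwargs": {"targets": [[1.9,0,0,0,0,0,-1],[1.9,0,0,0,0,0,-1],[1.9,0,0,0,0,0,-1],[1.9,0,0,0,0,0,-1],[0,0,0,0,0,0,1],[0,0,0,0,0,0,1],[0,0,0,0,0,0,1],[0,0,0,0,0,0,1],[0,0,0,0,0,0,1],[0,0,0,0,0,0,1],[-3,0,0,0,0,0,1],[-5,0,0,0,0,0,1]]}}

```text
time_s: 7.32
position: [0.4776, -0.1353, 0.1237]
tcp_rot: [-1.119, 1.568, 2.999]
force: [0.4, 0.3, 0.3]
grip_width: 0.0231
```

```bash
python3 - <<'E'
from h import *
plan(.606,-.295,.12,-34,4)
E
```

```text
pos [ 0.4776 -0.1353  0.1237] th -34.1 tilt [-0.003  0.    -1.   ] F [0.4 0.3 0.3] w 0.0231 t 7.33
[np.float64(0.09), np.float64(4.9), np.float64(1.51), np.float64(-0.02)]
[np.float64(0.09), np.float64(4.9), np.float64(1.51), np.float64(-0.02)]
[np.float64(0.09), np.float64(4.9), np.float64(1.51), np.float64(-0.02)]
[np.float64(0.09), np.float64(4.89), np.float64(1.51), np.float64(-0.02)]
```

Call:
{"fn": "servo_tool", "kwargs": {"targets": [[0,4.9,1.5,0,0,0,1],[0,4.9,1.5,0,0,0,1],[0,4.9,1.5,0,0,0,1],[0,4.9,1.5,0,0,0,1],[0,0,0,0,0,0,1],[3,0,0,0,0,0,1],[2.8,0,0,0,0,0,1],[0,0,0,0,0,0,1],[0,0,0,0,0,0,0.1],[0,0,0,0,0,0,0.1],[0,0,0,0,0,0,0.1],[0,0,0,0,0,0,0.1]]}}

```text
time_s: 8.82
position: [0.6072, -0.2952, 0.0659]
tcp_rot: [1.801, 1.57, -0.365]
force: [-1.2, 0.8, 0.2]
grip_width: 0.0387
```

Call:
{"fn": "servo_tool", "kwargs": {"targets": [[-4,0,0,0,0,0,0.1],[-5,0,0,0,0,0,0.1],[-3,0,0,0,0,0,0.1]]}}

```text
time_s: 9.2
position: [0.6074, -0.2958, 0.1881]
tcp_rot: [1.638, 1.568, -0.528]
force: [1.1, 0.5, -0.4]
grip_width: 0.0384
```

```bash
python3 - <<'E'
from h import *
t=load('top0.png');s=load('side0.png')
c1=onz(t,206.6,241.4,.058); print(c1, onz(t,207.1,242.2,.055))
# cap top disc / white centre, white collar in both views
for g,box,z in((t,(198,225,218,258),.058),(s,(236,195,256,213),.058),(t,(160,138,186,164),.0),(s,(292,150,318,195),.0)):
    x0,y0,x1,y1=box; im=g['pixels'][y0:y1,x0:x1]; h=cv2.cvtColor(im,cv2.COLOR_BGR2HSV)
    m=((h[...,1]<75)&(h[...,2]>110)).astype(np.uint8); n,l,st,c=cv2.connectedComponentsWithStats(m)
    for i in range(1,n):
        if st[i,4]>8: u,v=c[i]+[x0,y0]; print(box,st[i]+[x0,y0,0,0,0],(u.round(1),v.round(1)), onz(g,u,v,.058).round(4), onz(g,u,v,.129).round(4))
plan(c1[0],c1[1],.16,-5,10)
side=snap('side','side2.png')['pixels']
o=np.hstack([cv2.resize(side[260:340,300:390],(400,356)),cv2.resize(s['pixels'][145:200,280:330],(324,356))])
cv2.imwrite('pics/v2.png',o)
E
```

```text
[0.44296436 0.15618286 0.058     ] [0.44144411 0.15537832 0.055     ]
(198, 225, 218, 258) [201 236  11  11  82] (np.float64(205.9), np.float64(240.8)) [0.4445 0.158  0.058 ] [0.4335 0.1482 0.129 ]
(236, 195, 256, 213) [241 197   8   5  26] (np.float64(244.5), np.float64(199.0)) [0.4454 0.1563 0.058 ] [0.4339 0.0594 0.129 ]
(160, 138, 186, 164) [164 142  16  15 186] (np.float64(171.4), np.float64(148.9)) [0.679  0.2452 0.058 ] [0.6545 0.2303 0.129 ]
(292, 150, 318, 195) [313 150   5   7  20] (np.float64(315.8), np.float64(152.2)) [0.7434 0.3847 0.058 ] [0.7057 0.2677 0.129 ]
(292, 150, 318, 195) [299 154  11  11  88] (np.float64(304.0), np.float64(159.7)) [0.6879 0.3433 0.058 ] [0.6552 0.2299 0.129 ]
(292, 150, 318, 195) [293 183   4   8  21] (np.float64(294.3), np.float64(186.6)) [0.6135 0.1881 0.058 ] [0.5873 0.0884 0.129 ]
(292, 150, 318, 195) [298 185  17   9  53] (np.float64(306.2), np.float64(190.5)) [0.6454 0.1579 0.058 ] [0.6164 0.0608 0.129 ]
pos [ 0.6074 -0.2958  0.1881] th -34.1 tilt [ 0.002 -0.001 -1.   ] F [ 1.1  0.5 -0.4] w 0.0384 t 9.2
[np.float64(0.28), np.float64(-3.9), np.float64(-2.82), np.float64(-2.91)]
[np.float64(0.28), np.float64(-3.75), np.float64(-3.01), np.float64(-2.91)]
[np.float64(0.28), np.float64(-3.59), np.float64(-3.2), np.float64(-2.91)]
[np.float64(0.28), np.float64(-3.42), np.float64(-3.38), np.float64(-2.91)]
[np.float64(0.28), np.float64(-3.25), np.float64(-3.55), np.float64(-2.91)]
[np.float64(0.28), np.float64(-3.06), np.float64(-3.71), np.float64(-2.91)]
[np.float64(0.28), np.float64(-2.87), np.float64(-3.86), np.float64(-2.91)]
[np.float64(0.28), np.float64(-2.67), np.float64(-4.0), np.float64(-2.91)]
[np.float64(0.28), np.float64(-2.46), np.float64(-4.13), np.float64(-2.91)]
[np.float64(0.28), np.float64(-2.25), np.float64(-4.25), np.float64(-2.91)]
```

View pics/v2.png

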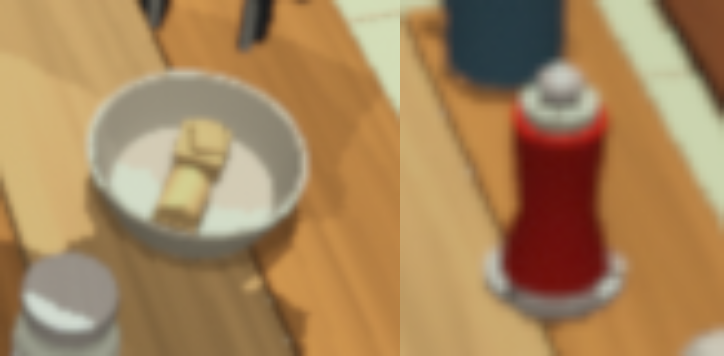

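Both corks now lie flat on the dish floor, and the dish is level. Next is the cap.

```bash
python3 - <<'E'
from h import *
plan(.444,.157,.13,19,10)
t=load('top0.png'); print(onz(t,180,162,.025))
E
```

```text
pos [ 0.6086 -0.2966  0.1917] th -34.1 tilt [ 0.006 -0.003 -1.   ] F [ 1.2 -2.3  2.4] w 0.0386 t 9.25
[np.float64(0.62), np.float64(-3.91), np.float64(-2.83), np.float64(-5.31)]
[np.float64(0.62), np.float64(-3.63), np.float64(-3.18), np.float64(-5.31)]
[np.float64(0.62), np.float64(-3.32), np.float64(-3.5), np.float64(-5.31)]
[np.float64(0.62), np.float64(-2.98), np.float64(-3.8), np.float64(-5.31)]
[np.float64(0.62), np.float64(-2.61), np.float64(-4.06), np.float64(-5.31)]
[np.float64(0.62), np.float64(-2.23), np.float64(-4.28), np.float64(-5.31)]
[np.float64(0.62), np.float64(-1.82), np.float64(-4.47), np.float64(-5.31)]
[np.float64(0.62), np.float64(-1.4), np.float64(-4.62), np.float64(-5.31)]
[np.float64(0.62), np.float64(-0.97), np.float64(-4.73), np.float64(-5.31)]
[np.float64(0.62), np.float64(-0.53), np.float64(-4.8), np.float64(-5.31)]
[0.65478752 0.2294817  0.025     ]
```

Foot ring (0.655, 0.2295) and collar (0.655, 0.230) agree on the grinder axis.

Call:
{"fn": "servo_tool", "kwargs": {"targets": [[0.6,-3.9,-2.8,-5.3,0,0,-1],[0.6,-3.6,-3.2,-5.3,0,0,-1],[0.6,-3.3,-3.5,-5.3,0,0,-1],[0.6,-3.0,-3.8,-5.3,0,0,-1],[0.6,-2.6,-4.1,-5.3,0,0,-1],[0.6,-2.2,-4.3,-5.3,0,0,-1],[0.6,-1.8,-4.5,-5.3,0,0,-1],[0.6,-1.4,-4.6,-5.3,0,0,-1],[0.6,-1.0,-4.7,-5.3,0,0,-1],[0.6,-0.5,-4.8,-5.3,0,0,-1],[0,0,0,0,0,0,-1],[0,0,0,0,0,0,-1]]}}

```text
time_s: 10.75
position: [0.4437, 0.1582, 0.1255]
tcp_rot: [0.444, 1.57, -0.797]
force: [-0.2, 0.1, 0.1]
grip_width: 0.0853
```

```bash
python3 - <<'E'
from h import *
plan(.444,.157,.052,19,4)
E
```

```text
pos [0.4437 0.1582 0.1255] th 18.9 tilt [ 0. -0. -1.] F [-0.2  0.1  0.1] w 0.0853 t 10.75
[np.float64(1.84), np.float64(-0.0), np.float64(0.03), np.float64(-0.03)]
[np.float64(1.84), np.float64(-0.0), np.float64(0.03), np.float64(-0.03)]
[np.float64(1.84), np.float64(-0.0), np.float64(0.03), np.float64(-0.03)]
[np.float64(1.84), np.float64(-0.0), np.float64(0.03), np.float64(-0.03)]
```

Call:
{"fn": "servo_tool", "kwargs": {"targets": [[1.8,0,0,0,0,0,-1],[1.8,0,0,0,0,0,-1],[1.8,0,0,0,0,0,-1],[1.9,0,0.1,0,0,0,-1],[0,0,0,0,0,0,1],[0,0,0,0,0,0,1],[0,0,0,0,0,0,1],[0,0,0,0,0,0,1],[0,0,0,0,0,0,1]]}}

```text
time_s: 11.88
position: [0.4444, 0.1574, 0.0534]
tcp_rot: [1.413, 1.569, 0.172]
force: [-0.7, -1.6, 6.1]
grip_width: 0.0403
```

Call:
{"fn": "servo_tool", "kwargs": {"targets": [[-3,0,0,0,0,0,1],[-4,0,0,0,0,0,1],[-4,0,0,0,0,0,1],[-4,0,0,0,0,0,1],[0,0,0,0,0,0,1]]}}

```text
time_s: 12.5
position: [0.4453, 0.1582, 0.2056]
tcp_rot: [1.739, 1.564, 0.498]
force: [-0.8, -0.6, -1.3]
grip_width: 0.0403
```

```bash
python3 - <<'E'
from h import *
plan(.655,.230,.205,19,5)
E
```

```text
pos [0.4453 0.1582 0.2056] th 18.9 tilt [ 0.006  0.003 -1.   ] F [-0.8 -0.6 -1.3] w 0.0403 t 12.5
[np.float64(0.01), np.float64(4.43), np.float64(0.0), np.float64(-0.02)]
[np.float64(0.01), np.float64(4.43), np.float64(0.0), np.float64(-0.02)]
[np.float64(0.01), np.float64(4.43), np.float64(0.0), np.float64(-0.02)]
[np.float64(0.01), np.float64(4.43), np.float64(0.0), np.float64(-0.02)]
[np.float64(0.01), np.float64(4.43), np.float64(0.01), np.float64(-0.02)]
```

Call:
{"fn": "servo_tool", "kwargs": {"targets": [[0,4.4,0,0,0,0,1],[0,4.4,0,0,0,0,1],[0,4.4,0,0,0,0,1],[0,4.4,0,0,0,0,1],[0,4.5,0,0,0,0,1],[0,0,0,0,0,0,1],[0,0,0,0,0,0,1]]}}

```text
time_s: 13.38
position: [0.6521, 0.2288, 0.2012]
tcp_rot: [-1.462, 1.569, -2.704]
force: [0.2, -0.5, 0.5]
grip_width: 0.0402
```

```bash
python3 - <<'E'
from h import *
plan(.655,.230,.190,19,1)
s=snap('side','side3.png'); t=snap('top','top3.png')
a=s['pixels'][100:200,255:355]; b=t['pixels'][100:200,125:225]
cv2.imwrite('pics/v3.png',cv2.resize(np.hstack([a,b]),None,fx=4,fy=4,interpolation=cv2.INTER_CUBIC))
p=manip.get_state()['position']
for z in(.172,.21): print(proj(s,[p[0],p[1],z]),proj(t,[p[0],p[1],z]))
print(proj(s,[.655,.230,.146]))
E
```

```text
pos [0.6521 0.2288 0.2012] th 18.9 tilt [-0.002 -0.001 -1.   ] F [ 0.2 -0.5  0.5] w 0.0402 t 13.38
[np.float64(1.12), np.float64(0.31), np.float64(-0.02), np.float64(-0.11)]
[303.56004513 148.25389357] [168.17972118 143.86948602]
[303.93002227 137.54969366] [164.57997299 138.1220002 ]
[304.14470242 155.10070529]
```

View pics/v3.png

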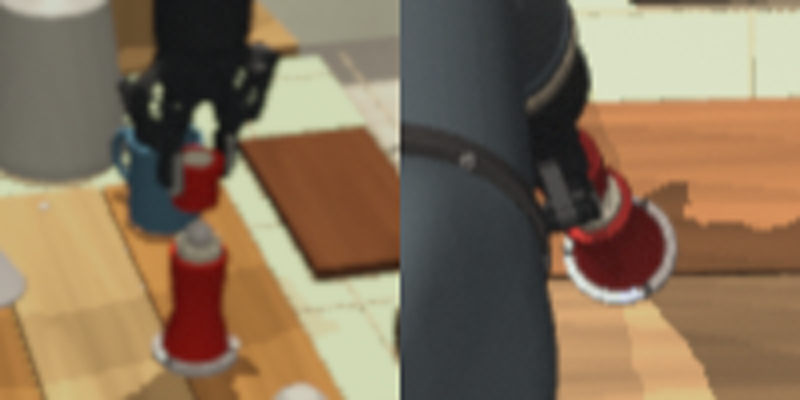

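The side view shows the cap held upright at about column 304.5, over the stud tip at about (304.7,158). I'll measure the offset between them in that same image.

```bash
python3 - <<'E'
from h import *
s=load('side3.png'); p=manip.get_state()['position']
im=s['pixels'].astype(float); B,G,Rr=im[...,0],im[...,1],im[...,2]
w=np.clip(Rr-1.5*np.maximum(G,B),0,None)
for v in list(range(138,154))+list(range(166,182,3)):
    r=w[v,285:325]; k=np.flatnonzero(r>40)+285
    if len(k): print(v,k[0],k[-1],round((r*(np.arange(285,325))).sum()/r.sum(),2),round(r.sum()))
for name,x,y,z in(('capmouth',p[0],p[1],p[2]-.0334),('captop',p[0],p[1],p[2]+.0046),('capmid',p[0],p[1],p[2]-.018),('grbody',.655,.230,.08)): print(name,proj(s,[x,y,z]).round(2))
# cap front-bottom edge prediction
for dy in(0,.003,-.003): print(proj(s,[p[0]+.0040,p[1]-.0195+dy,p[2]-.0334]).round(2))
# white cap-top disc
h=cv2.cvtColor(s['pixels'],cv2.COLOR_BGR2HSV); 
for y0,y1 in((134,143),(150,166)):
    m=((h[...,1]<90)&(h[...,2]>100)); mm=np.zeros_like(m); mm[y0:y1,296:313]=1; q=np.argwhere(m&mm); print(q.mean(0),q.min(0),q.max(0),len(q))
E
```

```text
138 309 309 314.34 268
139 309 310 313.93 274
140 308 310 313.23 294
141 307 310 311.04 398
142 301 310 307.66 728
143 301 309 307.1 778
144 301 308 306.58 695
145 301 308 306.24 662
146 301 308 306.16 658
147 301 308 305.86 660
148 301 308 305.48 690
149 299 308 304.48 749
150 299 308 303.82 778
151 300 307 303.77 655
152 301 305 303.55 340
166 298 310 304.16 962
169 298 310 304.14 964
172 299 309 303.94 922
175 299 309 303.9 906
178 298 309 303.72 990
181 297 310 303.53 1172
capmouth [303.53 149.14]
captop [303.9  138.47]
capmid [303.68 144.86]
grbody [303.52 172.46]
[306.37 152.03]
[306.12 151.56]
[306.62 152.5 ]
[137.59375 304.875  ] [134 301] [142 312] 32
[160.25   304.1375] [155 299] [164 309] 80
```

Call:
{"fn": "servo_tool", "kwargs": {"targets": [[0,0.35,0,0,0,0,1],[0.9,0,0,0,0,0,1],[0.9,0,0,0,0,0,1],[0,0,0,0,0,0,1],[0,0,0,0,0,0,1]]}}

```text
time_s: 14.1
position: [0.6562, 0.2305, 0.1842]
tcp_rot: [-1.376, 1.571, -2.616]
force: [-0.1, 0.9, 0.1]
grip_width: 0.0398
```

```bash
python3 - <<'E'
from h import *
plan(.656,.230,.1794,19,1)
E
```

```text
pos [0.6562 0.2305 0.1842] th 18.9 tilt [-0. -0. -1.] F [-0.1  0.9  0.1] w 0.0398 t 14.1
[np.float64(0.48), np.float64(-0.04), np.float64(0.04), np.float64(-0.09)]
```

Call:
{"fn": "servo_tool", "kwargs": {"targets": [[0.4,0,0,0,0,0,1],[0.4,0,0,0,0,0,1],[0,0,0,0,0,0,1]]}}

```text
time_s: 14.48
position: [0.6561, 0.2305, 0.176]
tcp_rot: [-1.397, 1.57, -2.638]
force: [0.7, 0.7, -1.2]
grip_width: 0.0399
```

Call:
{"fn": "servo_tool", "kwargs": {"targets": [[0.3,0,0,0,0,0,1],[0,0,0,0,0,0,1]]}}

```text
time_s: 14.72
position: [0.6566, 0.2305, 0.1736]
tcp_rot: [1.387, 1.57, 0.146]
force: [1.9, -0.6, 1.2]
grip_width: 0.0401
```

Call:
{"fn": "servo_tool", "kwargs": {"targets": [[0.3,0,0,0,0,0,1],[0,0,0,0,0,0,1]]}}

```text
time_s: 14.98
position: [0.6566, 0.2305, 0.1706]
tcp_rot: [1.384, 1.57, 0.143]
force: [0.9, 0.9, 2.7]
grip_width: 0.0406
```

Call:
{"fn": "servo_tool", "kwargs": {"targets": [[0.3,0,0,0,0,0,1],[0,0,0,0,0,0,1]]}}

```text
time_s: 15.22
position: [0.6565, 0.2305, 0.1674]
tcp_rot: [1.287, 1.57, 0.046]
force: [2.3, -0.5, 1.9]
grip_width: 0.04
```

Call:
{"fn": "servo_tool", "kwargs": {"targets": [[0.3,0,0,0,0,0,1],[0,0,0,0,0,0,1]]}}

```text
time_s: 15.48
position: [0.6562, 0.2305, 0.1638]
tcp_rot: [-1.088, 1.57, -2.329]
force: [3.9, 0.1, -1.1]
grip_width: 0.04
```

Call:
{"fn": "servo_tool", "kwargs": {"targets": [[0.3,0,0,0,0,0,1],[0,0,0,0,0,0,1]]}}

```text
time_s: 15.72
position: [0.6562, 0.2305, 0.161]
tcp_rot: [-1.306, 1.57, -2.547]
force: [1.5, 0.3, 0.3]
grip_width: 0.0402
```

Call:
{"fn": "servo_tool", "kwargs": {"targets": [[0.25,0,0,0,0,0,1],[0,0,0,0,0,0,1]]}}

```text
time_s: 15.98
position: [0.6561, 0.2305, 0.1589]
tcp_rot: [-1.756, 1.571, -2.997]
force: [0.7, -0.8, 4.6]
grip_width: 0.0401
```

Call:
{"fn": "servo_tool", "kwargs": {"targets": [[0.25,0,0,0,0,0,1],[0,0,0,0,0,0,1]]}}

```text
time_s: 16.23
position: [0.6562, 0.2305, 0.1571]
tcp_rot: [2.243, 1.571, 1.002]
force: [-0.8, -0.9, 7.9]
grip_width: 0.0402
```

```bash
python3 - <<'E'
from h import *
plan(.656,.230,.1569,19,1)
s=snap('side','side4.png'); p=manip.get_state()['position']
cv2.imwrite('pics/v4.png',cv2.resize(s['pixels'][120:200,265:345],None,fx=7,fy=7,interpolation=cv2.INTER_CUBIC))
for z in(p[2]-.0334,p[2]+.0046,.120,.1615): print(z,proj(s,[p[0],p[1],z]).round(1),proj(s,[p[0]+.004,p[1]-.0195,z]).round(1))
E
```

```text
pos [0.6562 0.2305 0.1571] th 18.9 tilt [ 0.  0. -1.] F [-0.8 -0.9  7.9] w 0.0402 t 16.23
[np.float64(0.02), np.float64(-0.03), np.float64(0.04), np.float64(-0.09)]
0.12365419269236745 [304.2 161. ] [307.  163.9]
0.16165419269236744 [304.6 150.7] [307.4 153.6]
0.12 [304.2 161.9] [307.  164.9]
0.1615 [304.6 150.8] [307.4 153.6]
```

View pics/v4.png

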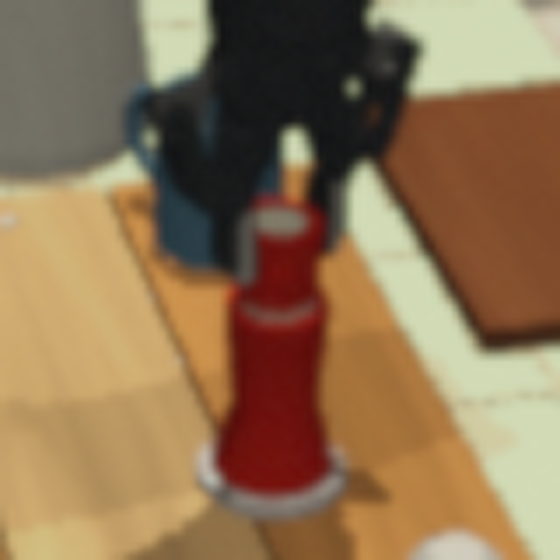

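The side view shows the cap upright on the grinder, with only a thin collar line at about row 164. The spring force matches the given values, so I'll press on to the hard stop.

Call:
{"fn": "servo_tool", "kwargs": {"targets": [[0.2,0,0,0,0,0,1],[0,0,0,0,0,0,1]]}}

```text
time_s: 16.52
position: [0.6562, 0.2305, 0.1568]
tcp_rot: [1.984, 1.569, 0.743]
force: [-5.7, -1.8, 21.2]
grip_width: 0.0407
```

Call:
{"fn": "servo_tool", "kwargs": {"targets": [[0.2,0,0,0,0,0,1],[0,0,0,0,0,0,1],[0,0,0,0,0,0,1]]}}

```text
time_s: 16.9
position: [0.6563, 0.2305, 0.1565]
tcp_rot: [1.956, 1.568, 0.715]
force: [-11.0, -2.9, 33.8]
grip_width: 0.0403
```

Hard stop confirmed: two 2 mm commands moved it only 0.3 mm each while the force rose from 8 to 34 N. I'll ease back a little, check the dish, and hand in.

Call:
{"fn": "servo_tool", "kwargs": {"targets": [[-0.15,0,0,0,0,0,1],[0,0,0,0,0,0,1],[0,0,0,0,0,0,1],[0,0,0,0,0,0,1]]}}

```text
time_s: 17.4
position: [0.6562, 0.2305, 0.1567]
tcp_rot: [1.978, 1.569, 0.737]
force: [-7.8, -1.5, 24.4]
grip_width: 0.0401
```

```bash
python3 - <<'E'
from h import *
plan(.656,.230,.1569,19,1)
s=snap('side','side5.png')['pixels']
cv2.imwrite('pics/v5.png',cv2.resize(s[120:370,230:400],None,fx=2.4,fy=2.4,interpolation=cv2.INTER_CUBIC))
E
```

```text
pos [0.6562 0.2305 0.1567] th 18.9 tilt [ 0.001  0.001 -1.   ] F [-7.8 -1.5 24.4] w 0.0401 t 17.4
[np.float64(-0.02), np.float64(-0.04), np.float64(0.04), np.float64(-0.09)]
```

View pics/v5.png

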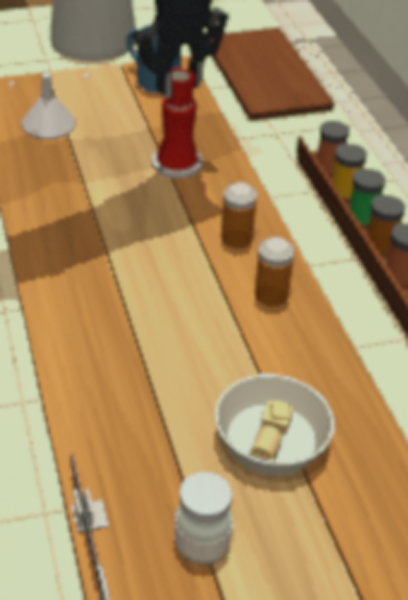

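The picture shows both corks in the level dish, the bystanders standing where they were, and the cap pressed on the grinder.

```bash
python3 -c "
from workcell import sign_off; print(sign_off())"
```

```text
the job is handed in; nothing more can be done
None
```

I handed the job in at about 17.5 s of the 58 s allowed. Both corks are in the dish, and the gripper is still holding the cap and pressing it down on the grinder.

- **Corks and bystanders:** The last picture shows both corks at rest in the level dish. The shakers, funnel and spice jar are still standing where they were.
- **Cap:** It is upright, with its mouth about 3.3 mm above the grinder top, worked out from the tool height at the grasp. The tool is within about 1.5 mm of the measured stud axis.
- **Collar:** The force was 4.6 N and then 7.9 N as the cap pushed the collar down, which fits its spring. Two further 2 mm commands moved it only 0.3 mm each while the force rose to 34 N, so it is on its hard stop. I eased back to 24 N to hold.
- **What I did not see directly:** The readings after each step showed at most 2.7 N while the cap went over the petals, below the stated 7 to 12 N. The force then dropped to about zero. I take the click from that drop and the final height; I did not catch the peak itself.
- **Side force:** About 8 N of sideways force remains at the end (24 N down). It moved the tool by 0.1 mm at most, so I left it.

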